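Unload the basalt slabs from the drying plate

TASK

First pull the red isolator plug out of the drying plate's socket and leave it in the yellow tray. Then, using the spatula and keeping your fingers off the slabs, slide under each dark basalt slab from its open end, carry it level to the wooden cooling board and leave it lying flat, wholly on the board; once every slab is over there, press the orange cap of the sealer sprayer at the board's end fully down and let it spring back. Finish with the spatula lying blade down back on its green mat, and leave everything else on the bench as it was.

Things in the scene. Friction and masses are not known exactly. Their poses are not given: they have to be found in the camera images.
- dryer: drying plate, fixed: flat aluminium plate 170 (x) x 310 (y) mm, its top 25 mm above the bench, slabs lie on it side by side along y; at both y ends a lip 6 mm thick rises 10 mm above it, the x sides are open. Origin at the centre of the underside, on the bench; x points away from the robot, z up. A black socket block 90 x 80 mm, 55 mm high, stands at its -y end (centre at y -205 mm)
- socket (a point): mouth of the isolator socket: centre of the square hole in the top of the black block, 55 mm above the bench; hole about 23.6 mm square, 35 mm deep, axes as the dryer's
- plug: red isolator plug. Origin under the centre of its flange (46 x 52 x 6 mm), which rests on the socket top when plugged in. Above the flange a grip 30 mm (x) x 44 mm (y), reaching to 42 mm above the origin; below it a steel prong 22 x 22 mm, 28 mm long, held by a sprung detent (needs a straight upward pull of some 5 to 15 N; free once raised 30 mm). z is up when plugged in
- tray: yellow open tray for the plug, fixed, 100 x 100 mm outside, walls 4 mm thick and 20 mm high. Origin at the centre of its underside, on the bench
- board: wooden cooling board, fixed, 170 (x) x 310 (y) mm, its top 15 mm above the bench; at both y ends a lip 6 mm thick rises 10 mm above it (310 mm between the lips), the x sides are open, room for three slabs side by side along y. Origin at the centre of the underside; x points away from the robot, z up. The clamped sprayer stands beyond its -y end (at x 20, y -200 mm), 123 mm tall
- cap (a point): centre of the top of the sprayer's round orange cap (34 mm across), 123 mm above the bench when up
- nozzle (a joint): travel of the sprayer's cap: 0 up, 0.008 m fully pressed; a spring of 2 to 5 N returns it
- spatula: spatula. Origin under the centre of the blade; x points to the blade's front edge, z up when it lies blade down. Steel blade 90 (x) x 50 (y) x 3 mm; at its rear edge (x -46.5) a 3 mm thick riser, 34 mm wide, up to 55 mm; from there a straight wooden handle 22 mm wide and 22 mm tall runs back, level, from x -45 to x -155 mm, its centreline 56 mm above the blade's underside. Mass 160 g
- grip (a point): point on the spatula handle's centreline to grip: 80 mm behind the blade's centre, 56 mm above the blade's underside
- mat: green mat, fixed, 230 (x) x 130 (y) x 3 mm, where the spatula lies. Origin at the centre of the underside
- slab0: dark grey basalt slab (there are two or three of them): a plate 80 x 80 x 8 mm standing on two ribs 10 mm high and 8 mm wide, which run along its x at both y edges, so that a gap 64 mm wide and 10 mm high passes under it from end to end along x. Origin at the centre of its footprint; top 18 mm above it, z up. About 140 g
- slab1: another slab like slab0
- slab2: another slab like slab0
- driver: bystander, not to be moved: yellow screwdriver, 170 long, lying flat. Origin at its underside
- wrench: bystander, not to be moved: steel spanner, 170 long, lying flat. Origin at its underside
- brush: bystander, not to be moved: brush, 160 long, lying flat. Origin at its underside
- rule: bystander, not to be moved: flat steel rule 150 x 28 x 3, lying on the bench. Origin at its underside
- jar: bystander, not to be moved: amber glass jar with a white cap, 66 across, 85 tall. Origin at its underside
Not all that is in view belongs to the job. What is shaped like the spatula but purple is not meant. What is shaped like the slab0 but turquoise or white is not meant.

How it is judged (in metres and radians):
On the way, in this order (a step that is already met when the one before it is completed fails the run):
1. the plug is out of its socket and lies in the yellow tray, let go (x of plug in the frame of tray between -0.06 and 0.06 m and y of plug in the frame of tray between -0.06 and 0.06 m and height (world z) of plug below 0.06 m and linear speed of plug below 0.02 m/s and contact force between the fingers and plug below 0.05 N), for 0.2 s.
2. every slab lies flat on the cooling board, off the spatula (x of slab0 in the frame of board between -0.047 and 0.047 m and y of slab0 in the frame of board between -0.118 and 0.118 m and z of slab0 in the frame of board between 0.011 and 0.02 m and angle between each of slab0, slab1, slab2's own z axis and vertical below 0.08 rad and linear speed of each of slab0, slab1, slab2 below 0.02 m/s and contact force between each of slab0, slab1, slab2 and spatula below 0.05 N and x of slab1 in the frame of board between -0.047 and 0.047 m and y of slab1 in the frame of board between -0.118 and 0.118 m and z of slab1 in the frame of board between 0.011 and 0.02 m and x of slab2 in the frame of board between -0.047 and 0.047 m and y of slab2 in the frame of board between -0.118 and 0.118 m and z of slab2 in the frame of board between 0.011 and 0.02 m), for 0.2 s.
3. the sprayer's cap is pressed fully down (value of joint nozzle above 0.0065 m), for 0.05 s.
4. the cap has sprung back up (value of joint nozzle below 0.0015 m), for 0.1 s.
At the end, for the whole second after the job is handed in: Slabs flat on the board (centres within 47 mm in x, 118 mm in y of its centre, tilt < 0.08 rad), off the spatula; plug in the tray (within 60 mm of its centre in x and y, below 60 mm); spatula blade down on its mat (blade centre over it, grip within 10 mm of it); cap up; all at rest (all of step 2 and x of plug in the frame of tray between -0.06 and 0.06 m and y of plug in the frame of tray between -0.06 and 0.06 m and height (world z) of plug below 0.06 m and linear speed of each of plug, spatula below 0.02 m/s and x of spatula in the frame of mat between -0.115 and 0.115 m and y of spatula in the frame of mat between -0.065 and 0.065 m and x of grip in the frame of mat between -0.125 and 0.125 m and y of grip in the frame of mat between -0.075 and 0.075 m and height (world z) of spatula below 0.012 m and angle between spatula's own z axis and vertical below 0.12 rad and value of joint nozzle below 0.0015 m); the robot touches nothing.
It fails at once if the gripper touches a slab (contact force between any of the fingers, the arm and slab0 above 1 N or contact force between any of the fingers, the arm and slab1 above 1 N or contact force between any of the fingers, the arm and slab2 above 1 N).
It fails at once if a slab is tipped by more than 0.5 rad (angle between any of slab0, slab1, slab2's own z axis and vertical above 0.5 rad).
It fails at once if a bystander is moved by more than 30 mm (distance of any of driver, wrench, brush, jar, rule from where it was at the start of the episode above 0.03 m).
Of slab0, slab1, slab2 only 2 to 3 are there at a start; the rules pass over those that are not, and their reading is None.
At some moment in a run one of spatula, slab0, slab1, slab2 may be knocked a few centimetres aside while the robot is not near it.
It also fails if it takes over 210 s, if anything falls off the work surface, if the arm or the gripper's body presses on something with over 40 N, if the wrist force passes 120 N, or if a joint passes its speed limit or range.

ROBOT

A 7-joint arm with a two-finger parallel gripper is mounted at the origin on the work surface. World frame = base frame: x ahead of the robot, y to its left, z up, the work surface at z = 0. Lengths are in mm, angles in rad, forces in N, time in s.
With the tool pointing down it reaches from about 400 to 875 mm from the base axis. Payload 19.3 kg.
Tool frame: the origin (TCP) lies at the very end of the fingers, on their centre line; the grasp point (between the pads) lies 19 mm behind it (grip_point_offset is the z of the grasp point in the tool frame, in mm); z points along the fingers, y is the line along which they close (so a half turn about z gives the same grasp; the last joint's range is limited). The gripper opens to 85 mm and grips with 20 to 120 N. Pads are 22 mm wide; open, the fingers measure 114 mm over their backs; the gripper's body (76 mm by 85 mm) begins 54 mm behind the grasp point. The pads swing forward as they close: fully open they stand 13 mm farther back than shut.
Start: joints at [-1.24, 0.521, -0.036, 1.599, 0.021, 1.021, -0.113], TCP at [243.864, 575.452, 231.291] pointing down, gripper open.
Joint ranges: [-2.91, 2.91], [-0.3, 2.13], [-1.5, 1.42], [0.17, 2.43], [-1.26, 4.41], [0.16, 1.93], [-2.52, 2.52]. Speed limits (rad/s): [1.89, 1.89, 2.39, 2.39, 3.01, 3.01, 3.01].

INTERFACE

Orientations are given as a 3x3 rotation matrix whose columns are the frame's x, y, z axes.
In Python, from workcell import movep, movel, goto_joints, open_gripper, clamp, wait, inverse_kinematics, read_state, camera, PlanningError, finish_job, grip_point_offset gives the robot as it stands. Calls block until the motion is done:
- movep(position, orientation): joint-space move of the TCP to a pose.
- movel(position, frame=None, max_speed=150, guard=None): straight line of the TCP; frame=None keeps the orientation; max_speed is the mean speed in mm/s. With guard (N) it stops when the force on the tool has changed by that much, and returns True; else False.
- goto_joints(angles): joint-space move.
- open_gripper() and clamp(): open the fingers fully, or close them until they stop; the grip force is fixed at half the most.
- wait(seconds).
- inverse_kinematics(position, orientation): joint angles nearest the present ones, or None.
- read_state(): the state.
- camera(name): name is "side" or "top" or "wrist"; returns a dict with "image" (400x640x3 uint8, blue, green, red), "range_z" (400x640 float32, mm along the optical axis (not along the pixel's ray), 0 where there is no reading), "fx", "fy", "cx", "cy" (pixels), "cam_to_world" (4x4, takes a point from camera to world coordinates). Camera axes: x right, y up, looking along -z (the intrinsics and any distortion apply to the point x, -y, -z); pixel columns grow to the right and rows downward; lengths in mm; the calibration is good to about 2 mm. A picture is of the moment at which its call begins.
A pose or a line that the arm cannot do raises PlanningError and nothing moves.
- finish_job(): hands the job in; it is judged then, once.
The state is a dict: "time": time; "qpos": joint angles; "qvel": joint speeds; "joint_efforts": joint torques, N m; "eef_pos": TCP position; "tool_rot": TCP orientation; "ft_force": force on the tool from outside, world axes, zero at the start; "torque": the same for the moment, N m; "finger_gap": finger opening in mm; "gripper_force": force on a finger pad.
Only numpy, scipy, OpenCV 4.12 (cv2) and the standard library are available. Lean on these libraries where they do the work, as an engineer would, in place of code of your own. Each camera call takes 0.05 s, during which the arm holds its last target. There are 200 camera calls.

## Working session

There is one attempt and no reset: what is moved stays moved. The work goes in short steps, each a Python script; the robot and the scene stay as the last script left them, time stands still between calls to the robot, and variables do not carry over. Pictures are saved under pics/ and viewed, at most 14 in all, crops included, and the job is handed in when it is done.

```bash
mkdir -p pics; ls; python3 - <<'E'
from workcell import *
import cv2,numpy as np
for n in ("top","side"):
    c=camera(n); cv2.imwrite(f"pics/{n}0.png",c["image"]); np.savez(f"{n}0.npz",**{k:np.array(v) for k,v in c.items()})
    print(n,c["fx"],c["fy"],c["cx"],c["cy"],np.round(c["cam_to_world"],3).tolist(),[k for k in c], (c["range_z"]>0).mean())
s=read_state();print(s, grip_point_offset)
E
```

```text
pics
top 364.488963020515 364.488963020515 319.8498453681202 198.81751289592614 [[0.026, 0.989, -0.148, 369.758], [-1.0, 0.026, -0.006, 20.539], [-0.002, 0.148, 0.989, 1208.281], [0.0, 0.0, 0.0, 1.0]] ['image', 'range_z', 'fx', 'fy', 'cx', 'cy', 'cam_to_world'] 0.9959375
side 368.6700413241337 368.6700413241337 311.60674993254526 195.4683058263849 [[0.998, 0.06, -0.027, 475.028], [-0.064, 0.78, -0.622, -805.833], [-0.016, 0.623, 0.782, 1156.515], [0.0, 0.0, 0.0, 1.0]] ['image', 'range_z', 'fx', 'fy', 'cx', 'cy', 'cam_to_world'] 0.995796875
{'time': 0.1, 'qpos': array([-1.24021217,  0.52197773, -0.03633506,  1.59992314,  0.02119871,
        1.02111299, -0.11278816]), 'qvel': array([-0.00073712, -0.00143304,  0.00028102, -0.00085367,  0.00015525,
        0.00042648, -0.00034008]), 'joint_efforts': array([ 6.17837723e-03, -9.28494143e+01,  1.98513798e+00, -3.70534301e+01,
        1.82374183e-02,  5.25223455e-03, -3.86903992e-05]), 'eef_pos': array([243.74879888, 575.18870771, 230.77864874]), 'tool_rot': array([[-9.20757813e-01,  3.90134507e-01, -3.41382244e-04],
       [ 3.90134651e-01,  9.20757295e-01, -9.78462390e-04],
       [-6.74017507e-05, -1.03411193e-03, -9.99999463e-01]]), 'ft_force': array([ 0.08714901,  0.25437472, -0.22867577]), 'torque': array([-0.04910026,  0.03969794, -0.00539509]), 'gripper_force': 0.0, 'finger_gap': 85.16616622409589} -18.700000000000003
```

View pics/top0.png

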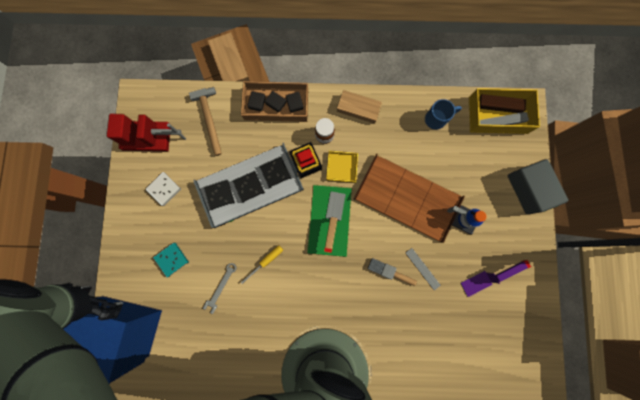

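View pics/side0.png

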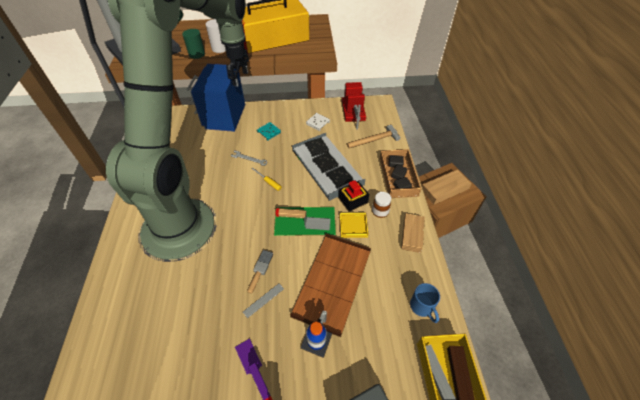

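The top view shows three dark slabs on the dryer at (218,192), (247,183) and (273,170), with the red plug at (305,158) and the tray at (340,167). The spatula lies on the green mat at (333,215), the board is at (408,198) and the orange cap at (480,216).

What could be mistaken for each target:
- **Slabs:** turquoise at (170,260), white at (162,188), black blocks in the crate at (275,100).
- **Spatula:** the purple one at (497,278), the brush at (390,270).
- **Plug:** the red vise at (135,132).
- **Tray:** the yellow box at (505,110).

I choose the three dark slabs on the plate, the steel spatula with the wooden handle on the green mat, the red plug in the black block and the small square yellow tray. Next I'll check these in a close crop and take first measurements.

```bash
cat > h.py <<'E'
import numpy as np, cv2
from workcell import *
def load(n): return dict(np.load(n))
def ray(c,u,v):
    T=np.array(c["cam_to_world"]); d=np.stack([(np.asarray(u,float)-c["cx"])/c["fx"],-(np.asarray(v,float)-c["cy"])/c["fy"],-np.ones_like(np.asarray(u,float))],-1)
    return T[:3,3], d@T[:3,:3].T
def onz(c,u,v,z):
    o,d=ray(c,u,v); return o+d*((z-o[2])/d[...,2])[...,None]
def depth_pts(c):
    v,u=np.mgrid[:400,:640]; o,d=ray(c,u,v); return o+d*np.asarray(c["range_z"])[...,None]
def proj(c,p):
    T=np.array(c["cam_to_world"]); q=(np.asarray(p,float)-T[:3,3])@T[:3,:3]
    return np.stack([c["cx"]+c["fx"]*q[...,0]/-q[...,2], c["cy"]-c["fy"]*q[...,1]/-q[...,2]],-1)
def hsv(c): return cv2.cvtColor(c["image"],cv2.COLOR_BGR2HSV)
def blobs(m,amin=20):
    cs,_=cv2.findContours(m.astype(np.uint8),cv2.RETR_EXTERNAL,cv2.CHAIN_APPROX_NONE)
    return sorted([k for k in cs if cv2.contourArea(k)>=amin],key=cv2.contourArea,reverse=True)
def rect(c,k,z):
    """minimum-area rectangle of a contour cast on plane z: centre, (long,short), yaw of long axis (rad)"""
    p=k.reshape(-1,2); w=onz(c,p[:,0],p[:,1],z)[:,:2].astype(np.float32)
    (x,y),(a,b),t=cv2.minAreaRect(w)
    if a<b: a,b,t=b,a,t+90
    t=(t+90)%180-90
    return np.array([x,y]),(a,b),np.radians(t)
def R(yaw):  # tool down; tool x = (cos,sin), y = closing axis
    c,s=np.cos(yaw),np.sin(yaw); return np.array([[c,s,0],[s,-c,0],[0,0,-1.]])
E
python3 - <<'E'
from h import *
c=load("top0.npz"); im=c["image"]
cr=im[140:250,185:500]; cv2.imwrite("pics/crop1.png",cv2.resize(cr,None,fx=2.5,fy=2.5,interpolation=cv2.INTER_CUBIC))
H=hsv(c)
for n,(u,v) in dict(slab=(218,188),slab1=(247,183),plug=(304,154),tray=(340,167),mat=(343,240),board=(400,195),blade=(336,207),handle=(332,235),cap=(481,214),lip=(250,150),plate=(233,200),block=(292,155)).items():
    print(n,H[v,u],onz(c,u,v,np.array(0)).round(),depth_pts(c)[v,u].round())
E
```

```text
slab [40 23 34] [579. 372.   0.] [571. 359.  43.]
slab1 [20 20 38] [598. 275.   0.] [590. 267.  41.]
plug [  1 223 175] [704.  86.   0.] [677.  81.  98.]
tray [ 23 206 208] [662. -38.   0.] [661. -37.   2.]
mat [ 66 182 122] [415. -52.   0.] [415. -52.   5.]
board [ 12 175 128] [ 570. -241.    0.] [ 567. -237.   18.]
blade [ 34  16 128] [524. -27.   0.] [523. -26.   7.]
handle [ 17 132 181] [431. -15.   0.] [427. -13.  74.]
cap [ 11 221 196] [ 513. -509.    0.] [ 499. -455.  124.]
lip [ 20 113 173] [713. 271.   0.] [712. 271.   4.]
plate [30 14 53] [539. 319.   0.] [534. 310.  36.]
block [ 22 189  58] [699. 127.   0.] [685. 122.  51.]
```

View pics/crop1.png

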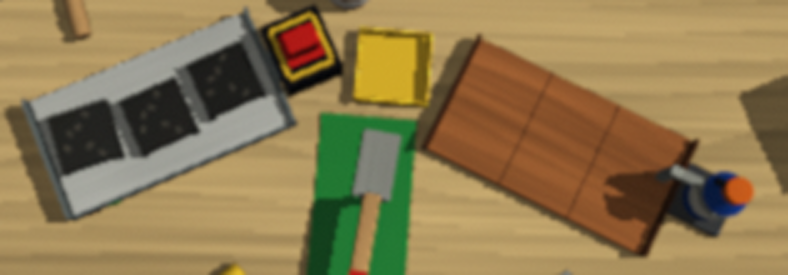

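The crop confirms the choices: three dark slabs on the grey plate (80,135), (158,115), (228,78), the plug in the black block (300,45), the small yellow tray (392,67), and the steel and wood spatula on the green mat (375,190). The sprayer cap is at (738,190).

```bash
cat >> h.py <<'E'
def coarse(c):
    H=hsv(c).astype(int); P=depth_pts(c); h,s,v=H[...,0],H[...,1],H[...,2]; z=P[...,2]; out={}
    roi=np.zeros(z.shape,bool); roi[140:265,185:500]=1
    def best(m,zp,i=0): 
        b=blobs(m&roi); return rect(c,b[i],zp) if len(b)>i else None
    red=((h<6)|(h>174))&(s>170)&(v>90)
    out["plug"]=best(red&(z>85),97)
    out["tray"]=best((h>19)&(h<30)&(s>150)&(P[...,0]>600)&(np.abs(P[...,1]+40)<90),20)
    out["mat"]=best((h>50)&(h<85)&(s>100),3)
    out["board"]=best((h<18)&(s>140)&(z>9)&(z<40)&(P[...,1]<-80)&(P[...,1]>-460)&(P[...,0]>420),20)
    out["cap"]=best((h>4)&(h<18)&(s>190)&(z>105),123)
    out["blade"]=best((s<60)&(v>90)&(z<20)&(np.abs(P[...,1]+30)<60)&(P[...,0]>450)&(P[...,0]<600),6)
    out["handle"]=best((z>50)&(z<95)&(np.abs(P[...,1]+20)<90)&(P[...,0]>300)&(P[...,0]<540),70)
    out["dryer"]=best((z>15)&(z<48)&(s<60)&(P[...,1]>100),30)
    for i in range(3): out[f"dark{i}"]=best((v<62)&(z>36)&(z<50)&(P[...,1]>140),43,i)
    return out
E
python3 - <<'E'
from h import *
c=load("top0.npz")
for k,r in coarse(c).items():
    print(k, None if r is None else (r[0].round(1),np.round(r[1],1),round(float(np.degrees(r[2])),1)))
E
```

```text
plug (array([673.6,  79.8]), array([40.9, 30.3]), -62.2)
tray (array([659.2, -43. ]), array([104.7, 104.5]), -3.3)
mat (array([479.8,  -6.1]), array([226.5, 128.5]), -3.1)
board (array([ 559.7, -264.1]), array([321.6, 169.3]), 64.5)
cap (array([ 494.1, -452.3]), array([30.6, 27. ]), -88.5)
blade (array([529.2, -23.5]), array([88. , 49.5]), -8.9)
handle (array([430.5,  -9.8]), array([109. ,  31.9]), -5.8)
dryer (array([587.2, 263.4]), array([327.9, 172.3]), -65.1)
dark0 (array([549.6, 356.5]), array([79.4, 76.6]), -70.1)
dark1 (array([579.9, 262.4]), array([79.2, 76.6]), -63.8)
dark2 (array([630.6, 178.1]), array([80. , 76.8]), -61.9)
```

```bash
python3 - <<'E'
from h import *
dr=np.radians
def t(n,p,y):
    for yy in (y,y+180,):
        q=inverse_kinematics(np.array(p,float),R(dr(yy))); print(n,yy%360,None if q is None else np.round(q,2))
t("plug",[674,79,65],115); t("plugup",[674,79,150],115); t("tray",[659,-43,60],115)
t("spat",[450,-12,40],-7)
for nm,(cx,cy),y,h in (("s0",(549.6,356.5),20,66),("s1",(580,262),26,66),("s2",(630,178),28,66),("b-",(560-42,-264-90),-25.5,56),("b0",(560,-264),-25.5,56),("b+",(602,-174),-25.5,56)):
    a=np.array([np.cos(dr(y)),np.sin(dr(y))])
    for back in (72,190):
        p=np.array([cx,cy])-back*a; print(p.round(),np.hypot(*p).round()); t(nm+str(back),[*p,h+40*(back==72)],y)
t("cap",[494,-452,125],0)
E
```

```text
plug 115 [-0.36  0.82  0.25  1.57 -0.26  0.79  0.44]
plug 295 [-0.8   1.22  1.22  1.59 -1.21  1.23 -2.04]
plugup 115 [-0.4   0.72  0.32  1.53 -0.26  0.94  0.44]
plugup 295 [-0.8   1.08  1.22  1.55 -1.05  1.27 -2.13]
tray 115 [-0.2   0.8   0.27  1.63 -0.29  0.75  0.65]
tray 295 [-0.64  1.22  1.22  1.65 -1.22  1.21 -1.82]
spat 353 [-0.34  0.62  0.32  2.19 -0.5   0.39 -1.31]
spat 173 [-0.07  0.59 -0.04  2.18  0.06  0.37  1.28]
[482. 332.] 585.0
s072 20 [-1.04  0.68  0.49  1.83 -0.45  0.75 -1.52]
s072 200 [-0.59  0.62 -0.16  1.8   0.14  0.73  1.09]
[371. 292.] 472.0
s0190 20 [-1.08  0.6   0.38  2.14 -0.47  0.49 -1.56]
s0190 200 [-0.67  0.56 -0.15  2.11  0.18  0.48  0.96]
[515. 230.] 564.0
s172 26 [-0.86  0.65  0.48  1.88 -0.44  0.71 -1.24]
s172 206 [-0.41  0.59 -0.16  1.86  0.13  0.7   1.38]
[409. 179.] 447.0
s1190 26 [-0.82  0.57  0.36  2.2  -0.46  0.45 -1.21]
s1190 206 [-0.44  0.53 -0.14  2.18  0.16  0.44  1.32]
[566. 144.] 584.0
s272 28 [-0.69  0.68  0.51  1.83 -0.47  0.75 -1.02]
s272 208 [-0.25  0.62 -0.14  1.81  0.13  0.73  1.6 ]
[462.  89.] 471.0
s2190 28 [-0.62  0.6   0.41  2.14 -
[... 257 characters left out ...]
3 -1.01  0.6  -0.49]
b-190 154.5 [ 0.56  0.55 -0.04  2.2   0.06  0.4   1.6 ]
[ 495. -233.] 547.0
b072 334.5 [-0.2   0.76  0.8   1.94 -0.78  0.78 -0.97]
b072 154.5 [ 0.15  0.6   0.25  1.93 -0.24  0.64  1.68]
[ 389. -182.] 429.0
b0190 334.5 [-0.27  0.72  0.79  2.26 -1.02  0.58 -0.7 ]
b0190 154.5 [ 0.22  0.54  0.11  2.23 -0.15  0.37  1.58]
[ 537. -143.] 556.0
b+72 334.5 [-0.38  0.77  0.8   1.92 -0.78  0.79 -1.15]
b+72 154.5 [-0.    0.61  0.22  1.9  -0.21  0.65  1.47]
[431. -92.] 440.0
b+190 334.5 [-0.49  0.73  0.79  2.23 -1.01  0.6  -0.94]
b+190 154.5 [ 0.04  0.55  0.05  2.2  -0.07  0.39  1.27]
cap 0 [ 0.23  0.84  0.72  1.59 -0.64  0.96 -0.41]
cap 180 [ 0.41  0.75  0.39  1.57 -0.34  0.89  2.49]
```

```bash
python3 - <<'E'
from h import *
movep([650,100,300],R(np.radians(115)))
c=camera("wrist"); np.savez("w1.npz",**{k:np.array(v) for k,v in c.items()}); cv2.imwrite("pics/w1.png",c["image"])
print(c["fx"],c["cx"],c["cy"],np.round(c["cam_to_world"],3).tolist(),read_state()["eef_pos"],read_state()["time"])
for n,p in dict(plug=[673.7,78.5,97],tray=[659,-43,20],dark2=[630.6,178,43]).items(): print(n,proj(c,p).round())
E
```

```text
324.0602215725401 322.6747999390121 197.147255411176 [[0.906, -0.405, -0.124, 618.679], [0.424, 0.866, 0.265, 168.869], [-0.0, -0.293, 0.956, 443.187], [0.0, 0.0, 0.0, 1.0]] [649.79280429 101.20379378 299.8786093 ] 2.4
plug [333. 196.]
tray [286. 250.]
dark2 [335.  95.]
```

View pics/w1.png

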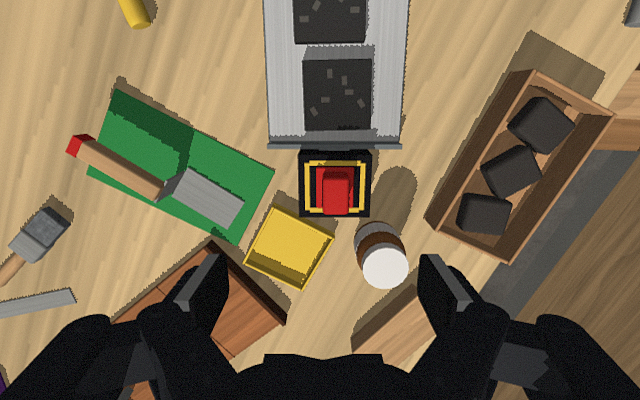

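The wrist view shows the plug's top face near (336,200), the tray at (290,247), two slabs at (337,95) and (330,20), and the jar at (383,262), which stays clear of the open fingers. I'll refine the plug and slab estimates from this image.

```bash
python3 - <<'E'
from h import *
c=load("w1.npz"); H=hsv(c).astype(int); P=depth_pts(c); h,s,v=[H[...,i] for i in range(3)]; z=P[...,2]
red=((h<6)|(h>174))&(s>150)&(np.hypot(P[...,0]-674,P[...,1]-79)<60)
print("zmax red",np.percentile(z[red],[50,90,97]))
def pr(n,m,zp,i=0):
    b=blobs(m); 
    if b: r=rect(c,b[i],zp); print(n,r[0].round(1),np.round(r[1],1),np.degrees(r[2]).round(1))
pr("plug",red&(z>92),97)
pr("tray",(h>19)&(h<30)&(s>150)&(np.hypot(P[...,0]-659,P[...,1]+43)<90),20)
d=(v<75)&(s<90)&(z>36)&(z<50)&(P[...,1]>120)&(P[...,0]<720)
pr("slab",d,43,0); pr("slab",d,43,1)
pr("block",(z>48)&(z<62)&(np.hypot(P[...,0]-674,P[...,1]-79)<90),55)
E
```

```text
zmax red [96.49584797 98.55268144 99.53245205]
plug [675.5  80.7] [44.2 30. ] -65.0
tray [661.7 -39.7] [106.9 100.1] 86.4
slab [632.8 178.1] [79.8 79.2] -63.6
slab [590.9 244.8] [79.4 42.7] 25.1
block [675.9  79.7] [90.3 80.8] 25.1
```

```bash
python3 - <<'E'
from h import *
r=R(np.radians(115))
movep([675.2,80.3,140],r); movel([675.2,80.3,66],max_speed=80,guard=15)
clamp(); s=read_state(); print(s["eef_pos"],s["finger_gap"],s["ft_force"])
p=s["eef_pos"]
movel([p[0],p[1],p[2]+50],max_speed=40); movel([p[0],p[1],p[2]+80]); s=read_state(); print(s["finger_gap"],s["ft_force"])
movel([661,-41,p[2]+80]); 
g=movel([661,-41,36],max_speed=60,guard=6); s=read_state(); print(g,s["eef_pos"],s["ft_force"])
open_gripper(); wait(0.3)
movel([661,-41,150]); movep([520,-60,330],R(np.radians(173)))
wait(.3)
c=camera("wrist"); np.savez("w2.npz",**{k:np.array(v) for k,v in c.items()}); cv2.imwrite("pics/w2.png",c["image"])
c=camera("top"); np.savez("top1.npz",**{k:np.array(v) for k,v in c.items()})
print(read_state()["time"])
for k,q in coarse(c).items():
    print(k, None if q is None else (q[0].round(1),np.round(q[1],1),round(float(np.degrees(q[2])),1)))
E
```

```text
[675.39045695  80.34150093  66.31740838] 29.082120746551492 [0.34645703 0.12752389 4.6938599 ]
29.2658769006498 [-0.92432585  0.12409517 -1.51303888]
True [660.97895371 -41.12438809  43.28870643] [-1.46641593 -0.48769701 10.25466691]
12.0667
plug None
tray (array([664.6,  -1.4]), array([92.7, 23.3]), 1.2)
mat (array([480.1,  10.1]), array([227.9, 102.8]), -0.9)
board (array([ 522.1, -342. ]), array([168.6, 148.1]), -25.5)
cap (array([ 492.6, -452.2]), array([30.4, 24. ]), -88.5)
blade (array([530.1, -20.6]), array([87.6, 44.5]), -7.3)
handle (array([430.4, -10. ]), array([109. ,  32.2]), -5.8)
dryer (array([586.5, 263.4]), array([327.8, 172.1]), -65.3)
dark0 (array([549.6, 356. ]), array([78.7, 75.7]), -70.5)
dark1 (array([579. , 262.7]), array([77.7, 75.3]), -63.8)
dark2 (array([630.7, 177.9]), array([78.4, 75.5]), -63.4)
```

View pics/w2.png

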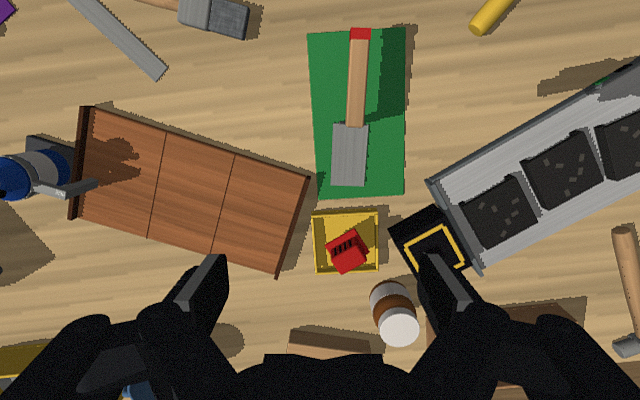

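The plug lies in the tray at (347,252). The spatula is on its mat with its blade at (350,155) and handle at (357,80), and the board sits at (190,190). I'll measure these and grasp the spatula.

```bash
cat >> h.py <<'E'
def save(c,n): np.savez(n,**{k:np.array(v) for k,v in c.items()})
def chan(c):
    H=hsv(c).astype(int); return H[...,0],H[...,1],H[...,2],depth_pts(c)
def pr(n,r): print(n,None if r is None else (r[0].round(1).tolist(),np.round(r[1],1).tolist(),round(float(np.degrees(r[2])),1)))
def big(c,m,z,i=0):
    b=blobs(m); return rect(c,b[i],z) if len(b)>i else None
def slabs_on(c,z,cen,rad):
    h,s,v,P=chan(c); near=np.hypot(P[...,0]-cen[0],P[...,1]-cen[1])<rad
    return [rect(c,k,z) for k in blobs((v<75)&(s<90)&(abs(P[...,2]-z)<8)&near,300)]
E
python3 - <<'E'
from h import *
c=load("w2.npz"); h,s,v,P=chan(c); x,y,z=P[...,0],P[...,1],P[...,2]
near=(x>320)&(x<600)&(np.abs(y+15)<60)
pr("blade",big(c,near&(s<50)&(z<14),6)); pr("handle",big(c,near&(z>62)&(z<80),70)); pr("mat",big(c,(h>50)&(h<85)&(s>100)&near,3))
print("handle z",np.median(z[near&(z>55)&(z<85)]), "blade z",np.median(z[near&(s<50)&(z<14)]))
pr("board",big(c,(h<18)&(s>140)&(z>8)&(z<32)&(y<-90)&(y>-460)&(x>400)&(x<700),22))
b=(h<18)&(s>140)&(np.hypot(x-560,y+264)<60); print("board z",np.median(z[b]))
pr("board0",rect(load("top0.npz"),blobs(np.zeros((1,1)))[0],0) if 0 else coarse(load("top0.npz"))["board"])
for r in slabs_on(c,43,(588,263),150): pr("slab",r)
d=(s<60)&(v>90)&(np.hypot(x-630,y-100)>0)&(y>120)&(abs(z-25)<4); print("plate z",np.median(z[d]))
E
```

```text
blade ([529.7, -23.6], [90.3, 50.5], -9.1)
handle ([430.9, -8.4], [109.5, 23.1], -9.0)
mat ([480.9, -9.0], [228.9, 121.5], -3.5)
handle z 70.68494862372887 blade z 6.891228184189856
board ([559.2, -264.4], [324.4, 173.7], 64.9)
board z 16.060866281257177
board0 ([559.7, -264.1], [321.6, 169.3], 64.5)
slab ([580.7, 259.9], [83.6, 83.5], 26.1)
slab ([631.0, 175.7], [83.7, 81.0], 26.4)
slab ([557.9, 337.4], [82.2, 51.8], 18.5)
plate z 25.665886579007406
```

```bash
python3 - <<'E'
from h import *
y=np.radians(-9); a=np.array([np.cos(y),np.sin(y)]); p=np.array([529.7,-23.6])-70*a
r=R(y)
movep([*p,200],r); print(read_state()["qpos"].round(2))
g=movel([*p,40],max_speed=100,guard=15); print(g)
clamp(); s=read_state(); print(s["eef_pos"],s["finger_gap"],s["ft_force"]); 
movel([*p,160],max_speed=80); wait(.3); s=read_state(); print(s["eef_pos"],s["finger_gap"],s["ft_force"],s["torque"],s["time"])
c=camera("wrist"); save(c,"w3.npz"); cv2.imwrite("pics/w3.png",c["image"])
E
```

```text
[-0.94  0.64  1.24  2.08 -0.76  0.97 -1.02]
False
[460.5550132  -12.58538564  40.160362  ] 21.213116242506675 [-1.43519182  1.96136434  6.52429532]
[460.50053894 -12.70055395 159.91462321] 21.05451211302782 [-0.46447617  0.77014508 -1.85564016] [ 0.06838649  0.03837233 -0.00120862] 18.5917
```

View pics/w3.png

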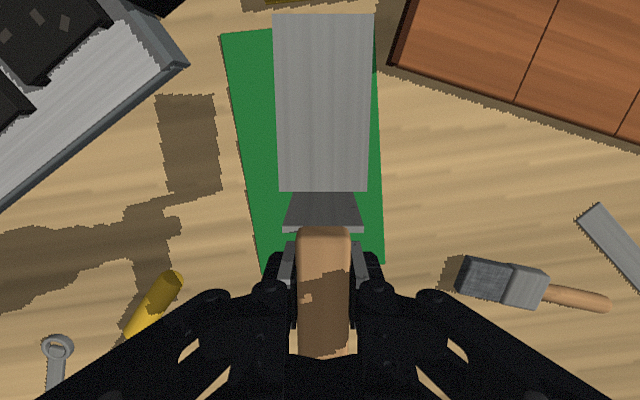

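The held blade is seen whole from (272,12) to (370,190), apparently level. Next I'll measure how it sits in the tool frame and look at the slabs from above the dryer.

```bash
cat >> h.py <<'E'
def blade_pose(c,s=None):
    """blade (no slab on it): centre in tool frame (top surface), pitch/roll deg, yaw offset deg"""
    s=s or read_state(); Rt=np.array(s["tool_rot"]); e=np.array(s["eef_pos"])
    h,ss,v,P=chan(c); L=(P-e)@Rt
    m=(ss<60)&(L[...,0]>20)&(L[...,0]<140)&(abs(L[...,1])<45)&(abs(L[...,2]-34)<15)
    m=cv2.morphologyEx(m.astype(np.uint8),cv2.MORPH_OPEN,np.ones((5,5)))>0
    q=L[m]; A=np.c_[q[:,0]-70,q[:,1],np.ones(len(q))]; f=np.linalg.lstsq(A,q[:,2],rcond=None)[0]
    k=blobs(m)[0]; r=rect(c,k,e[2]-f[2]); 
    cl=(np.r_[r[0],e[2]-f[2]]-e)@Rt
    ty=np.arctan2(Rt[1,0],Rt[0,0]); dy=(r[2]-ty+np.pi/2)%np.pi-np.pi/2
    return dict(c=cl.round(1),dz=f[2].round(2),pitch=np.degrees(f[0]).round(2),roll=np.degrees(f[1]).round(2),dyaw=np.degrees(dy).round(2),size=np.round(r[1],1))
E
python3 - <<'E'
from h import *
print(blade_pose(load("w3.npz")))
y=np.radians(25); 
movel([460,-12.6,220]); movep([420,120,220],R(y)); s=read_state(); print(s["qpos"].round(2),s["eef_pos"])
movel([455,200,220]); wait(.3)
c=camera("wrist"); save(c,"w4.npz"); cv2.imwrite("pics/w4.png",c["image"]); print(blade_pose(c))
for r in slabs_on(c,43,(588,263),190): pr("slab",r)
c=camera("top"); save(c,"top2.npz")
for r in slabs_on(c,43,(588,263),190): pr("slabT",r)
h,s,v,P=chan(load("w4.npz")); d=(s<60)&(v>90)&(P[...,1]>150)&(abs(P[...,2]-25)<5); print(np.median(P[...,2][d]),read_state()["time"])
E
```

```text
{'c': array([67.1, -0.1, 33.3]), 'dz': np.float64(33.35), 'pitch': np.float64(0.72), 'roll': np.float64(-0.01), 'dyaw': np.float64(-0.03), 'size': array([94.2, 49.9])}
[-1.3   0.52  1.22  2.12 -0.61  0.93 -0.86] [419.54411901 120.43109376 219.47412701]
{'c': array([67. ,  0.3, 33.3]), 'dz': np.float64(33.28), 'pitch': np.float64(0.73), 'roll': np.float64(-0.01), 'dyaw': np.float64(-0.04), 'size': array([94.2, 49.9])}
slab ([616.2, 171.3], [81.4, 46.9], -63.7)
slab ([535.4, 351.3], [81.8, 46.5], -69.7)
slab ([590.9, 268.0], [79.2, 9.3], -65.1)
slab ([490.5, 389.5], [89.0, 6.7], 24.9)
slab ([637.6, 118.1], [51.0, 6.8], 24.8)
slabT ([630.3, 178.0], [79.8, 77.3], -62.7)
25.79992917226815 20.9333
```

View pics/w4.png

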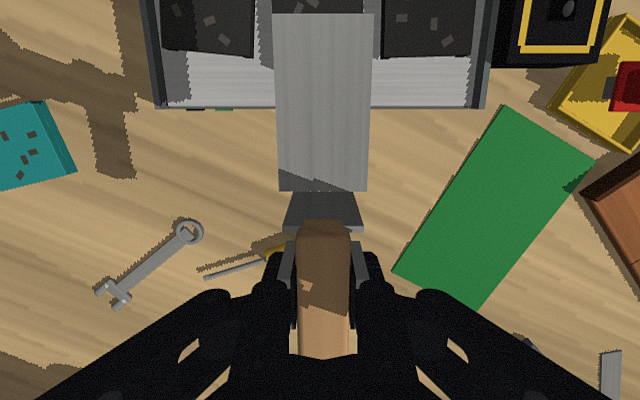

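The wrist view shows the level blade at (322,100), with slab side edges visible at (205,30) and (430,30). They agree with the top camera, so I'll insert under the slab next to the socket.

```bash
cat >> h.py <<'E'
GO=70.; GZ=37.16      # blade centre ahead of TCP, TCP above blade underside
BC,BY=np.array([559.5,-264.3]),np.radians(-25.3)
def at(pos,yaw,dx,under):   # TCP so that the blade centre is dx along yaw from pos, underside at height under
    a=np.array([np.cos(yaw),np.sin(yaw)]); return np.r_[np.array(pos)+(dx-GO)*a,under+GZ]
def pick(pos,yaw):
    r=R(yaw); s=read_state()["eef_pos"]
    movel(at(pos,yaw,-112,140),r,max_speed=200)
    movel(at(pos,yaw,-112,28.6),max_speed=120)
    if movel(at(pos,yaw,-2,28.6),max_speed=60,guard=8): print("GUARD",read_state()["eef_pos"],at(pos,yaw,-2,28.6),read_state()["ft_force"]); return False
    movel(at(pos,yaw,-2,50),max_speed=25); movel(at(pos,yaw,-2,100),max_speed=100); wait(.2)
    return True
def slab_on_blade(c,s):
    Rt=np.array(s["tool_rot"]); e=np.array(s["eef_pos"]); h,ss,v,P=chan(c); L=(P-e)@Rt
    m=(v<75)&(ss<90)&(L[...,0]>15)&(L[...,0]<135)&(abs(L[...,1])<60)&(L[...,2]>10)&(L[...,2]<45)
    m=cv2.morphologyEx(m.astype(np.uint8),cv2.MORPH_CLOSE,np.ones((9,9)))
    k=blobs(m)[0]; m2=cv2.drawContours(np.zeros_like(m),[k],-1,1,-1)>0; q=L[m2&(abs(L[...,2]-26)<14)]
    f=np.linalg.lstsq(np.c_[q[:,0]-70,q[:,1],np.ones(len(q))],q[:,2],rcond=None)[0]
    r=rect(c,k,e[2]-f[2]); cl=(np.r_[r[0],e[2]-f[2]]-e)@Rt
    print("slab in tool",cl.round(1),"size",np.round(r[1],1),"yaw",np.degrees((r[2]-np.arctan2(Rt[1,0],Rt[0,0])+np.pi/4)%(np.pi/2)-np.pi/4).round(1),"pitch/roll",np.degrees(f[:2]).round(2))
def place(slot,dx=0):
    cs,sn=np.cos(BY),np.sin(BY); pos=BC+slot*np.array([-sn,cs])
    movel(at(pos,BY,dx,110),R(BY),max_speed=110)
    movel(at(pos,BY,dx,40),max_speed=80); movel(at(pos,BY,dx,18.6),max_speed=20); wait(.2)
    movel(at(pos,BY,dx-105,18.6),max_speed=60); movel(at(pos,BY,dx-105,150),max_speed=150)
E
python3 - <<'E'
from h import *
ok=pick((631.5,177.5),np.radians(26.4)); print(ok,read_state()["qpos"].round(2))
s=read_state(); c=camera("wrist"); save(c,"w5.npz"); cv2.imwrite("pics/w5.png",c["image"])
slab_on_blade(c,s); print(s["time"],s["ft_force"],s["torque"],s["eef_pos"])
E
```

```text
True [-0.94  0.8   0.94  1.82 -0.79  0.95 -0.76]
slab in tool [73.2 -0.5 25.6] size [79.5 79.3] yaw -0.1 pitch/roll [ 0.18 -0.03]
26.5667 [-0.22381162  0.26045583 -2.6145051 ] [-0.06809716  0.15380851 -0.00904446] [566.77537857 145.42985979 136.65566002]
```

View pics/w5.png

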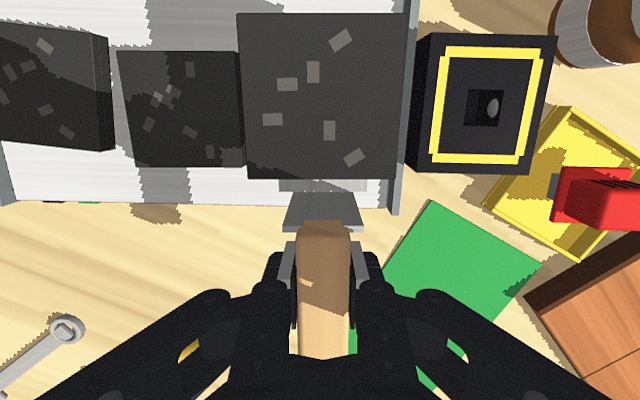

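The slab rides centred and level on the blade at (322,95), so I'll place it on the board.

```bash
python3 - <<'E'
from h import *
place(98); s=read_state(); print(s["time"],s["qpos"].round(2))
c=camera("wrist"); save(c,"w6.npz"); cv2.imwrite("pics/w6.png",c["image"]); print(blade_pose(c,s))
h,ss,v,P=chan(c)
for r in slabs_on(c,33,(601.5,-176),90): 
    pr("placed",r); d=r[0]-BC; print("board xy",np.array([[np.cos(BY),np.sin(BY)],[-np.sin(BY),np.cos(BY)]])@d)
c=camera("top"); save(c,"top3.npz")
for r in slabs_on(c,43,(588,263),190): pr("slabT",r)
for r in slabs_on(c,33,BC,200): pr("boardT",r)
E
```

```text
34.7917 [-0.75  0.7   1.27  2.11 -0.83  0.98 -1.03]
{'c': array([67.2, -0.3, 33.3]), 'dz': np.float64(33.31), 'pitch': np.float64(0.68), 'roll': np.float64(-0.01), 'dyaw': np.float64(-0.04), 'size': array([94.2, 49.9])}
slabT ([549.7, 357.1], [81.1, 76.7], -70.5)
slabT ([579.4, 263.1], [79.0, 76.9], -63.8)
boardT ([641.9, -174.7], [77.5, 75.3], 65.8)
```

View pics/w6.png

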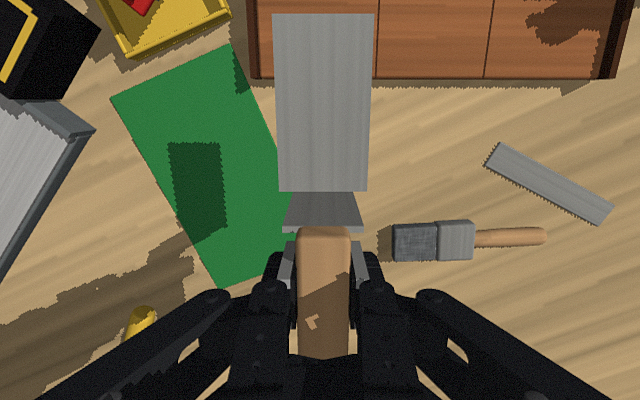

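The blade is empty and the board's near strip is clear. The top camera puts the placed slab about 40 mm off target, so I'll check with a crop and heights.

```bash
python3 - <<'E'
from h import *
c=load("top3.npz"); cv2.imwrite("pics/crop3.png",cv2.resize(c["image"][130:260,190:500],None,fx=2.5,fy=2.5,interpolation=cv2.INTER_CUBIC))
h,s,v,P=chan(c); q=P[np.hypot(P[...,0]-642,P[...,1]+175)<30]; A=np.c_[q[:,0]-642,q[:,1]+175,np.ones(len(q))]; print(np.linalg.lstsq(A,q[:,2],rcond=None)[0])
c=camera("side"); save(c,"side1.npz")
for z in (33,):
  for r in slabs_on(c,z,BC,200): pr("side",r)
E
```

```text
[9.38888961e-03 1.35802547e-02 3.37880326e+01]
side ([640.5, -178.9], [81.1, 77.0], 63.1)
```

View pics/crop3.png

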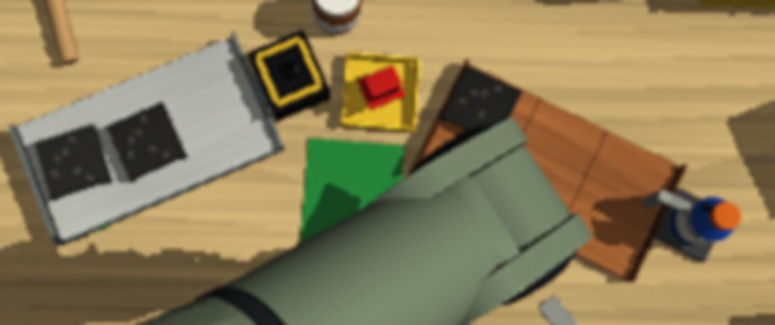

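The slab lies flat against the board's far corner, at about (36,113) mm in the board frame. That is a knock after release, because the ribs could not have moved 16 mm sideways on the blade. It is still within limits and wholly on the board, so I leave it and fetch the next slab with a fresh look on the way.

```bash
python3 - <<'E'
from h import *
y=np.radians(26)
movel(at((631,178),y,-75,140),R(y),max_speed=200); wait(.2)
c=camera("wrist"); save(c,"w7.npz")
for r in slabs_on(c,43,(565,305),130): pr("w",r)
c=camera("top"); save(c,"top4.npz")
for r in slabs_on(c,43,(588,263),190): pr("T",r)
for r in slabs_on(c,33,BC,200): pr("B",r); d=r[0]-BC; print(np.array([[np.cos(BY),np.sin(BY)],[-np.sin(BY),np.cos(BY)]])@d)
E
```

```text
w ([567.1, 255.3], [81.7, 48.6], -64.0)
w ([532.8, 348.6], [85.3, 37.9], -70.4)
w ([480.8, 381.0], [50.4, 7.5], 23.9)
T ([549.6, 357.5], [80.9, 77.6], -69.5)
B ([642.3, -174.1], [75.9, 75.8], 64.1)
[ 36.29449049 116.96958265]
```

```bash
python3 - <<'E'
from h import *
ok=pick((580.3,262.2),np.radians(26)); 
s=read_state(); c=camera("wrist"); save(c,"w8.npz"); slab_on_blade(c,s); print(ok,s["time"])
if ok:
    place(5); s=read_state(); print(s["time"])
    c=camera("top"); save(c,"top5.npz")
    for r in slabs_on(c,43,(588,263),190): pr("T",r)
    for r in slabs_on(c,33,BC,200): pr("B",r)
    c=camera("side"); save(c,"side2.npz")
    for r in slabs_on(c,33,BC,200): pr("S",r)
E
```

```text
slab in tool [73.8 -0.5 25.6] size [79.4 79.2] yaw 0.2 pitch/roll [ 0.2  -0.02]
True 42.1167
51.875
T ([549.8, 356.5], [80.7, 77.6], -69.9)
B ([564.2, -259.4], [78.2, 76.3], 65.5)
B ([642.4, -174.0], [76.3, 75.7], 64.2)
S ([562.4, -263.9], [82.2, 75.4], 64.9)
S ([640.3, -179.1], [81.7, 77.0], 63.0)
```

```bash
python3 - <<'E'
from h import *
ok=pick((550.2,356.3),np.radians(20)); 
s=read_state(); c=camera("wrist"); save(c,"w9.npz"); slab_on_blade(c,s); print(ok,s["time"])
if ok:
    place(-90); s=read_state(); print(s["time"])
    # move off and look at board from above
    movel([440,-100,220],R(np.radians(-9)),max_speed=200)
    c=camera("wrist"); save(c,"w10.npz"); print(blade_pose(c)); cv2.imwrite("pics/w10.png",c["image"])
    M=np.array([[np.cos(BY),np.sin(BY)],[-np.sin(BY),np.cos(BY)]])
    for n in("top","side"):
        c=camera(n); save(c,n+"6.npz")
        for r in slabs_on(c,33,BC,200): pr(n,r); print((M@(r[0]-BC)).round(1))
E
```

```text
slab in tool [66.5 -1.3 25.6] size [95.3 79.4] yaw -0.4 pitch/roll [ 0.24 -0.07]
True 59.4417
70.9
{'c': array([67.5, -0.2, 33.3]), 'dz': np.float64(33.34), 'pitch': np.float64(0.69), 'roll': np.float64(-0.05), 'dyaw': np.float64(-0.02), 'size': array([93.6, 49.9])}
top ([522.3, -349.9], [91.3, 77.6], 63.3)
[  3.  -93.3]
top ([642.1, -174.8], [75.5, 75.0], -25.5)
[ 36.4 116.2]
side ([523.6, -348.5], [80.5, 76.7], 64.4)
[  3.5 -91.5]
side ([562.6, -264.0], [82.8, 75.5], 65.4)
[2.7 1.6]
side ([640.1, -179.4], [82.2, 77.0], 63.0)
[ 36.6 111.2]
```

```bash
python3 - <<'E'
from h import *
c=load("top6.npz"); cv2.imwrite("pics/crop6.png",cv2.resize(c["image"][130:260,190:500],None,fx=2.5,fy=2.5,interpolation=cv2.INTER_CUBIC))
E
```

```text
(no output)
```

View pics/crop6.png

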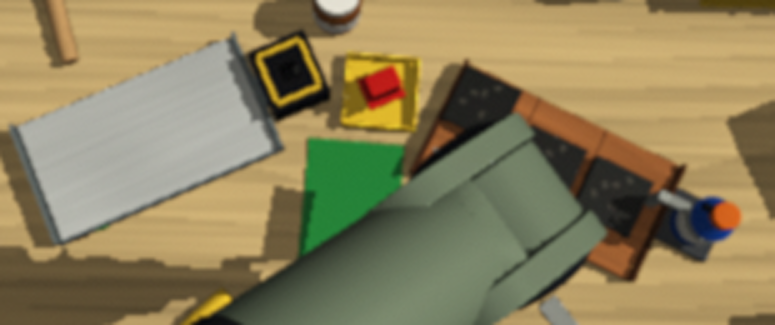

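All three slabs are on the board, at (470,95), (565,150) and (615,195) in the crop. Next the spatula goes back on its mat and I measure the cap from the wrist.

```bash
python3 - <<'E'
from h import *
r=R(np.radians(-9)); p=[460.5,-12.7]
movel([*p,160],r); print(movel([*p,40.4],max_speed=60,guard=12),read_state()["eef_pos"],read_state()["ft_force"])
open_gripper(); wait(.3); movel([*p,220],max_speed=150)
clamp()
yw=np.radians(-25)
movep([470,-380,250],R(yw)); wait(.2)
s=read_state(); print(s["eef_pos"],s["qpos"].round(2),s["time"],s["finger_gap"])
c=camera("wrist"); save(c,"w11.npz"); h,ss,v,P=chan(c); x,y,z=P[...,0],P[...,1],P[...,2]
pr("cap",big(c,(h>4)&(h<18)&(ss>190)&(z>110)&(np.hypot(x-494,y+452)<40),123)); print(np.median(z[(h>4)&(h<18)&(ss>190)&(z>110)&(np.hypot(x-494,y+452)<40)]))
c=camera("top"); save(c,"top7.npz"); o=coarse(c); pr("blade",o["blade"]); pr("handle",o["handle"]); pr("cap",o["cap"])
E
```

```text
False [460.5742778  -12.68143567  40.54433096] [-0.71688439 -0.65622812 -1.59074489]
[ 470.69654564 -378.9804552   249.92034525] [-0.09  0.77  1.16  1.67 -0.75  1.21 -0.76] 79.7917 -0.05802148964874731
cap ([494.3, -453.1], [33.0, 32.6], -22.3)
123.75934998590503
blade None
handle None
cap None
```

```bash
python3 - <<'E'
from h import *
movel([494.3,-453.1,180]); movel([494.3,-453.1,126],max_speed=60); 
g=movel([494.3,-453.1,113.5],max_speed=10,guard=18); s=read_state(); print(g,s["eef_pos"],s["ft_force"]); wait(.3); s=read_state(); print(s["eef_pos"],s["ft_force"])
movel([494.3,-453.1,180],max_speed=60); movel([470,-380,260]); movep([400,80,330],R(np.radians(-9))); wait(.2); s=read_state()
print(s["time"])
M=np.array([[np.cos(BY),np.sin(BY)],[-np.sin(BY),np.cos(BY)]])
c=camera("top"); save(c,"top8.npz"); cv2.imwrite("pics/crop8.png",cv2.resize(c["image"][130:290,190:500],None,fx=2.5,fy=2.5,interpolation=cv2.INTER_CUBIC))
o=coarse(c); pr("blade",o["blade"]); pr("cap",o["cap"]); pr("board",o["board"])
for r in slabs_on(c,33,BC,200): pr("top",r); print((M@(r[0]-BC)).round(1))
c=camera("wrist"); save(c,"w12.npz"); cv2.imwrite("pics/w12.png",c["image"])
E
```

```text
True [ 494.34771596 -453.16235334  115.08421329] [-1.2418657   2.30201194  9.21986352]
[ 494.38125798 -453.15675217  115.07830328] [-0.86980615  2.57121402  8.23348652]
87.2083
blade ([529.2, -23.7], [88.0, 49.4], -8.9)
cap ([493.9, -452.4], [29.8, 27.6], 87.9)
board ([559.5, -264.3], [321.9, 169.2], 64.5)
top ([523.1, -349.7], [90.0, 75.9], 64.3)
[  3.6 -92.8]
top ([563.8, -259.5], [78.8, 75.5], 65.6)
[1.8 6.1]
top ([642.4, -174.0], [76.3, 75.7], 64.2)
[ 36.3 117.1]
```

View pics/crop8.png

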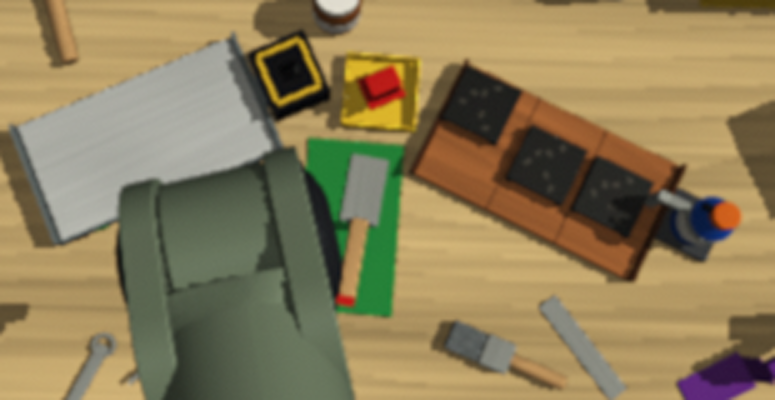

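The cap went fully down (tool at 115.1 mm, about 7.9 mm travel). In the crop the spatula is on its mat at (360,220) and the three slabs are on the board. The corner slab is the only tight one, so I'll measure it closely with the wrist camera before handing in.

```bash
python3 - <<'E'
from h import *
movep([540,-190,330],R(BY)); wait(.2)
c=camera("wrist"); save(c,"w13.npz"); cv2.imwrite("pics/w13.png",c["image"])
M=np.array([[np.cos(BY),np.sin(BY)],[-np.sin(BY),np.cos(BY)]])
h,s,v,P=chan(c); x,y,z=P[...,0],P[...,1],P[...,2]
b=big(c,(z>9)&(z<42)&(np.hypot(x-559,y+264)<200)&~((h>19)&(h<30)&(s>150))&((M@np.stack([x-BC[0],y-BC[1]]).reshape(2,-1))[1].reshape(z.shape)>-150)&((M@np.stack([x-BC[0],y-BC[1]]).reshape(2,-1))[1].reshape(z.shape)<170),20); pr("board part",b)
for r in slabs_on(c,33,BC,200): pr("w",r); print((M@(r[0]-BC)).round(1))
movel([540,-190,400])
E
```

```text
board part ([563.4, -257.9], [312.2, 171.4], 64.5)
w ([643.9, -176.2], [80.0, 79.3], 64.8)
[ 38.7 115.7]
w ([525.4, -347.0], [86.5, 79.3], 64.5)
[  4.5 -89.3]
w ([565.6, -260.6], [79.7, 78.1], 64.8)
[3.9 5.9]
```

View pics/w13.png

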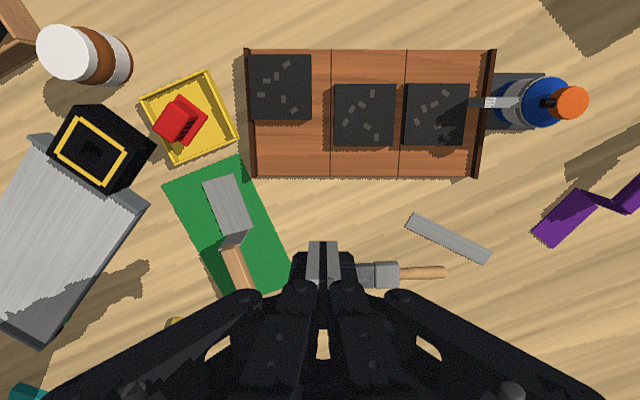

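The wrist view shows the corner slab flat against the lip at (280,87), so y is about 115 (limit 118) and x about 38 (limit 47). The other two slabs, plug, spatula and cap are in place, so I hand in.

```bash
python3 -c "
from workcell import *
print(finish_job())"
```

```text
the job is handed in; nothing more can be done
None
```

The job is handed in with every step done, but no verdict came back: by my last camera check the plug is in the tray, all three slabs lie flat on the board, the cap was pressed about 7.9 mm and sprang back, and the spatula is on its mat; the tightest margin is one slab that shifted against the board's lip after release (y about 115 of 118 mm, x about 38 of 47 mm).

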